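Collect the drilled pedal enclosure from under the bench clamp into the parts tote

ROBOT

A 6-joint arm with a two-finger parallel gripper is mounted at the origin on the work surface. World frame = base frame: x ahead of the robot, y to its left, z up, the work surface at z = 0. Lengths are in mm, angles in rad, forces in N, time in s.
With the tool pointing down it reaches from about 300 to 775 mm from the base axis. Payload 14.6 kg.
Tool frame: the origin (TCP) lies on the centre line of the jaws, within the pads' length; the fingertips stand 19 mm ahead of it and the grasp point (between the pads) is the TCP (bot.tip_reach is the distance from the TCP to the fingertips, in mm); z points along the fingers, y is the line along which they close (so a half turn about z gives the same grasp; the last joint's range is limited). The gripper opens to 85 mm and grips with 20 to 120 N. Pads are 22 mm wide; open, the fingers measure 114 mm over their backs; the gripper's body (76 mm by 85 mm) begins 54 mm behind the grasp point. The pads swing forward as they close: fully open they stand 13 mm farther back than shut.
Start: joints at [-1.174, 0.3, 1.521, -0, 1.321, -0.067], TCP at [246.034, -491.891, 250.281] pointing down, gripper open.
Joint ranges: [-3.03, 3.03], [-0.79, 2.21], [0.23, 2.52], [-1.04, 4.18], [0, 3.07], [-2.55, 2.55]. Speed limits (rad/s): [2.22, 2.22, 2.57, 3.14, 3.14, 3.14].

INTERFACE

Orientations are given as a unit quaternion [w, x, y, z].
In Python, from rig import bot gives the robot as it stands. Calls block until the motion is done:
- bot.move_to(position, orientation): joint-space move of the TCP to a pose.
- bot.servo_line(position, attitude=None, speed=150, until_force=None): straight line of the TCP; attitude=None keeps the orientation; speed is the mean speed in mm/s. With until_force (N) it stops when the force on the tool has changed by that much, and returns True; else False.
- bot.move_joints(angles): joint-space move.
- bot.move_gripper(opening, grip_force=None): finger opening in mm; grip_force is the grip in N (None keeps the last); returns when the fingers have stopped.
- bot.dwell(seconds).
- bot.ik(position, orientation): joint angles nearest the present ones, or None.
- bot.read_state(): the state.
- bot.read_camera(name): name is "side" or "top" or "wrist"; returns a dict with "image" (480x640x3 uint8, blue, green, red), "depth" (480x640 float32, mm along the optical axis (not along the pixel's ray), 0 where there is no reading), "fovy" (degrees; the focal length in pixels is half the picture's height over the tangent of half this angle, whatever the lens; pixels are square), "cx", "cy" (the principal point, pixels), "eye" and "attitude" of the camera in the world; the wrist camera has in their place "mount" (4x4, takes a point from camera to tool coordinates, whose origin is the TCP and whose axes are the flange's). Camera axes: x right, y down, z forward; pixel columns grow to the right and rows downward; lengths in mm; the calibration is good to about 2 mm. A picture is of the moment at which its call begins: read the wrist's pose just before it.
A pose or a line that the arm cannot do raises bot.MotionError and nothing moves.
- bot.finish_job(): hands the job in; it is judged then, once.
The state is a dict: "clock": time; "joint_positions": joint angles; "qvel": joint speeds; "effort": joint torques, N m; "ee_pos": TCP position; "tool_rot": TCP orientation; "ft_force": force on the tool from outside, world axes, zero at the start; "moment": the same for the moment, N m; "grip_width": finger opening in mm; "grip_force": force on a finger pad.
Only numpy, scipy, OpenCV 4.12 (cv2) and the standard library are available. Lean on these libraries where they do the work, as an engineer would, in place of code of your own. Each camera call takes 0.05 s, during which the arm holds its last target. There are 200 camera calls.

TASK

Draw the drilled enclosure out of the catch tray from under the clamp's pad without knocking it against the clamp, lay it flat, face up, on the gray steel plate and let go. Then take it again afresh and gently stand it upright in the tote on its plain end, drilled end up, like the enclosure already stored there, which must stay standing where it is. Leave the hand tools where they lie.

Things in the scene. Friction and masses are not known exactly. Their poses are not given: they have to be found in the camera images.
- enclosure: the closed enclosure to collect, orange enamel, a box 112 x 60 x 42 mm (its x, y, z), 0.18 kg. Origin: centre of its underside. x runs from the plain end to the drilled end, z out of its face. Starts face up in the tray, drilled end under the clamp's pad, plain end towards the robot. The drilled end has two 11 mm holes in its end wall, three 8 mm holes in the face beside
- enclosure_plain_end (a point): centre of the plain end wall of the enclosure to collect (axes as its body), 56 mm from the middle
- enclosure_drilled_end (a point): centre of the drilled end wall of the enclosure to collect, 56 mm from the middle
- tray: shallow aluminium catch tray, fixed, 165 x 158 mm, floor 4 mm thick, 12 mm high walls 4 mm thick at the sides and back, open at the front (its -x side, x = -80 mm). Origin on the steel plate, nearly under the enclosure's middle. x points from the open front to the clamp
- clamp: black cast-iron clamp, fixed, frame and origin as the tray. Post 36 x 34 mm at x = 138 mm; arm 130 to 160 mm high from the post to a 38 mm round boss on the screw; 14 mm steel screw at x = 55 mm with a 34 mm swivel pad below and an 80 mm cross bar along y on top, 195 mm high (all heights from the steel plate)
- pad (a point): centre of the underside of the clamp's swivel pad (34 mm diameter), 57 mm above the steel plate, 11 mm above the lying enclosure
- tote: gray plastic tote, open on top, fixed, outside 240 x 160 x 55 mm (x, y, z), walls and floor 5 mm thick. Origin: centre of its underside, on the steel plate; x along its long side. The stored enclosure stands at its +x end (far from the robot); the -x half is free
- stored: an identical enclosure already standing in the tote on its plain end, drilled end up (its x axis points up); origin at the centre of its base-plate face, 56 mm above the tote floor
- step_bit: titanium-coated step drill bit lying on the plate, 80 mm long, 25 mm thick, along its x; origin under its middle
- punch: steel center punch lying on the plate, 110 mm long, 11 mm thick, along its x; origin under its middle
- deburrer: chrome deburring tool lying on the plate, 130 mm long, 15 mm thick, along its x; origin under its middle
- steel_plate: gray steel plate on the bench under everything, fixed, 500 x 1100 x 6 mm, its top 6 mm above the bench; origin at the centre of its underside
Not all that is in view belongs to the job. Leave any yellow look-alike of the stored alone.

How it is judged (in metres and radians):
On the way:
1. the enclosure lies flat and face up on the steel plate, out of the tray, let go and at rest (height (world z) of enclosure below 0.009 m and angle between enclosure's own z axis and vertical below 0.03 rad and contact force between enclosure and the fingers below 0.2 N and linear speed of enclosure below 0.02 m/s), for 0.2 s.
At the end, for the whole second after the job is handed in: The enclosure stands in the tote on its plain end, drilled end up, within 0.1 rad of upright, its plain end within 5 mm of the tote floor, released and at rest; the stored enclosure still stands (within 0.1 rad) within 20 mm of where it was (angle between each of enclosure, stored's own x axis and vertical below 0.1 rad and z of enclosure_plain_end in the frame of tote between 0 and 0.01 m and x of enclosure in the frame of tote between -0.115 and 0.115 m and y of enclosure in the frame of tote between -0.075 and 0.075 m and linear speed of each of enclosure, stored below 0.02 m/s and angular speed of each of enclosure, stored below 0.2 rad/s and distance of stored from where it was at the start of the episode below 0.02 m); the robot touches nothing.
It fails at once if the enclosure is knocked against the clamp (over 5 N) (contact force between enclosure and clamp above 5 N).
It fails at once if the enclosure is slammed into the tote (over 40 N) (contact force between enclosure and tote above 40 N).
It fails at once if the stored enclosure is tipped (angle between stored's own x axis and vertical above 0.35 rad).
It fails at once if a hand tool is moved by more than 30 mm (distance of any of step_bit, punch, deburrer from where it was at the start of the episode above 0.03 m).
It also fails if it takes over 62 s, if anything falls off the work surface, if the arm or the gripper's body presses on something with over 40 N, if the wrist force passes 120 N, or if a joint passes its speed limit or range.

## Working session

There is one attempt and no reset: what is moved stays moved. The work goes in short steps, each a Python script; the robot and the scene stay as the last script left them, time stands still between calls to the robot, and variables do not carry over. Pictures are saved under pics/ and viewed, at most 10 in all, crops included, and the job is handed in when it is done.

```bash
mkdir -p pics; ls
cat > h.py <<'E'
import numpy as np,cv2
from scipy.spatial.transform import Rotation as R
from rig import bot
def q2R(q): return R.from_quat([q[1],q[2],q[3],q[0]]).as_matrix()
def R2q(M):
    q=R.from_matrix(M).as_quat(); return [float(q[3]),*map(float,q[:3])]
def cam(name):
    s=bot.read_state(); c=bot.read_camera(name)
    f=240/np.tan(np.radians(c["fovy"])/2)
    if name=="wrist":
        M=np.array(c["mount"]); Rt=q2R(s["tool_rot"])
        c["Rw"]=Rt@M[:3,:3]; c["e"]=np.array(s["ee_pos"])+Rt@M[:3,3]
    else:
        a=np.array(c["attitude"]); c["Rw"]=q2R(a) if a.size==4 else a; c["e"]=np.array(c["eye"])
    c["f"]=f; return c
def cloud(c):
    v,u=np.mgrid[0:480,0:640]; d=c["depth"]
    P=np.stack([(u-c["cx"])/c["f"]*d,(v-c["cy"])/c["f"]*d,d],-1)
    W=P@c["Rw"].T+c["e"]; W[d<=0]=np.nan; return W
def onplane(c,u,v,z):
    u=np.asarray(u,float);v=np.asarray(v,float)
    r=np.stack([(u-c["cx"])/c["f"],(v-c["cy"])/c["f"],np.ones_like(u)],-1)@c["Rw"].T
    return c["e"]+r*((z-c["e"][2])/r[...,2])[...,None]
E
python3 - <<'E'
from h import *
import pickle
for n in("top","side"):
    c=cam(n); cv2.imwrite(f"pics/{n}0.png",c["image"]); pickle.dump(c,open(n+".pkl","wb"))
    print(n,c["fovy"],c["cx"],c["cy"],c["e"],c["Rw"].round(3).tolist())
s=bot.read_state();print(s["clock"],s["ee_pos"],s["tool_rot"],s["grip_width"])
E
```

```text
pics
top 44.14996924611994 299.26480454153455 237.2703869403831 [ 289.49880919  147.0716869  1374.62551042] [[-0.023, -0.986, 0.164], [-0.999, 0.027, 0.022], [-0.026, -0.164, -0.986]]
side 46.654195539091894 317.03291158960155 239.65840271038851 [ 263.75990658 1221.42668363 1192.97537336] [[-0.981, -0.134, 0.138], [-0.192, 0.711, -0.676], [-0.007, -0.69, -0.724]]
0.1 [ 245.96571397 -491.72365297  249.74608369] [-5.49820009e-04  9.73230978e-01  2.29828529e-01 -8.78960085e-05] 85.43841264055631
```

View pics/top0.png

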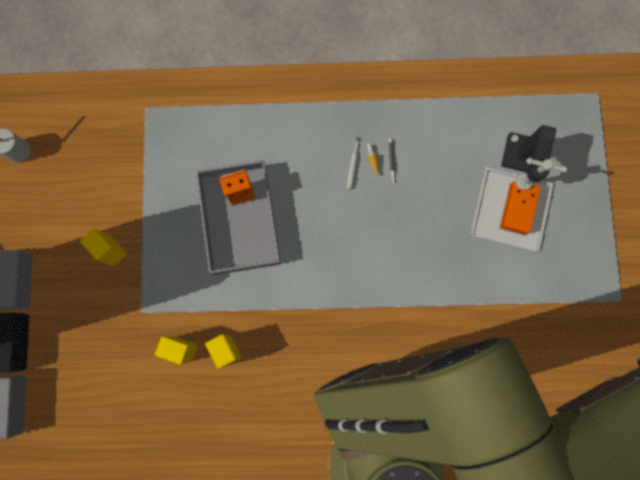

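View pics/side0.png

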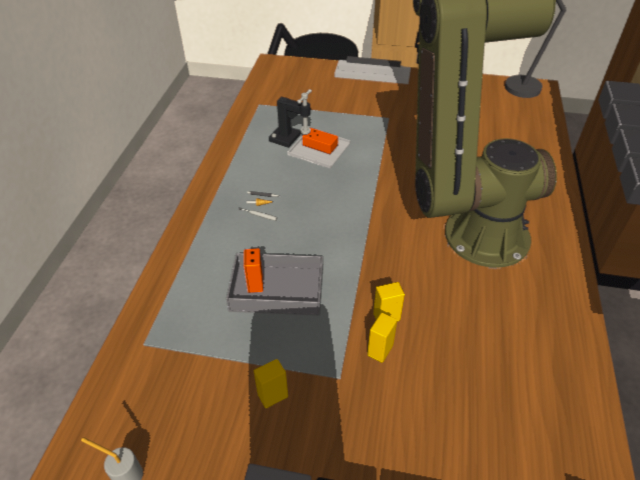

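Top view: the target enclosure lies in the tray at about (520,208), with the clamp at (535,155). The stored one stands in the tote at (237,187). The hand tools are at (353–393,160), and the yellow look-alikes at (103,247), (175,349) and (222,350) are off the job. The side view agrees: target at (320,140), stored at (254,270). There are two orange boxes. The target is the one lying under the clamp in the tray, and the other is already standing in the tote.

Run:
```python
from h import *
import pickle
for n in("top","side"):
    c=pickle.load(open(n+".pkl","rb")); W=cloud(c)
    hsv=cv2.cvtColor(c["image"],cv2.COLOR_BGR2HSV)
    m=((hsv[...,0]<14)&(hsv[...,1]>200)&(hsv[...,2]>120)).astype(np.uint8)
    k,l,st,ce=cv2.connectedComponentsWithStats(m)
    for i in range(1,k):
        if st[i,4]<100: continue
        P=W[(l==i)]; P=P[~np.isnan(P[:,0])]; zt=np.percentile(P[:,2],90)
        T=P[abs(P[:,2]-zt)<7]
        r=cv2.minAreaRect(T[:,:2].astype(np.float32))
        print(n,st[i],"ztop",zt.round(1),"z",np.median(T[:,2]).round(1),r)
    # tote: rim points (z 45..70)
    if n=="top":
        for (a,b,cc,d,z0,z1,nm) in((150,285,190,290,54,70,"toterim"),(155,260,465,560,14,24,"traywall")):
            Q=W[a:b,cc:d].reshape(-1,3); Q=Q[(Q[:,2]>z0)&(Q[:,2]<z1)]
            print(nm,len(Q),cv2.minAreaRect(Q[:,:2].astype(np.float32)),np.median(Q[:,2]))
        Q=W[200:300,300:450].reshape(-1,3);print("plate z",np.nanmedian(Q[:,2]))
        Q=W[225:262,225:262].reshape(-1,3);print("tote floor z",np.nanmedian(Q[:,2]))
        Q=W[110:190,490:570].reshape(-1,3)
        for z0,z1 in((120,150),(155,175),(190,215)):
            q=Q[(Q[:,2]>z0)&(Q[:,2]<z1)]; print(z0,len(q),q.min(0).round(),q.max(0).round(),cv2.minAreaRect(q[:,:2].astype(np.float32)))
c=pickle.load(open("top.pkl","rb"))
print("tote rim corners",onplane(c,[198,265,280,211],[170,162,263,272],61.).round(1))
print("tray",onplane(c,[486,554,541,472],[167,182,250,235],18.).round(1))
```

```text
top [220 171  31  24 365] ztop 125.7 z 122.6 ((622.4168701171875, 312.2288513183594), (41.412818908691406, 59.01387405395508), 17.01190757751465)
top [ 501  182   39   52 1106] ztop 55.0 z 52.0 ((567.0657958984375, -328.8573303222656), (58.944496154785156, 111.08928680419922), 72.5851821899414)
toterim 868 ((562.653076171875, 316.84344482421875), (241.48739624023438, 160.4829559326172), 7.712884426116943) 59.84001195207429
traywall 707 ((592.0538330078125, -309.9056396484375), (188.23858642578125, 205.84408569335938), 73.88446807861328) 16.94544155611834
plate z 5.574843120862397
tote floor z 10.513666823762833
120 141 [ 601. -346.  120.] [ 719. -313.  150.] ((660.4522094726562, -329.232666015625), (26.987642288208008, 119.19636535644531), 86.9090576171875)
155 766 [ 600. -377.  155.] [ 719. -314.  174.] ((658.151123046875, -344.46484375), (38.35266876220703, 120.42793273925781), 73.43909454345703)
190 237 [ 605. -372.  193.] [ 635. -293.  213.] ((619.1741333007812, -332.5711669921875), (81.37509155273438, 21.410295486450195), 82.03105163574219)
side [303 128  35  26 571] ztop 56.2 z 53.6 ((563.0608520507812, -326.8912353515625), (65.13761901855469, 111.56555938720703), 71.33277893066406)
side [244 248  19  44 649] ztop 125.7 z 124.4 ((621.9973754882812, 315.1837158203125), (39.348480224609375, 66.08055877685547), 15.154702186584473)
tote rim corners [[671.6 405.7  61. ]
 [685.9 250.8  61. ]
 [451.  220.4  61. ]
 [434.8 375.3  61. ]]
tray [[ 670.7 -266.    18. ]
 [ 629.7 -420.7   18. ]
 [ 470.5 -376.4   18. ]
 [ 509.6 -221.9   18. ]]
```

```bash
cat >> h.py <<'E'
def encR(phi): # lying enclosure at yaw phi
    return R.from_euler('z',phi,degrees=True).as_matrix()
def upR(psi): # standing: x up, face z pointing along yaw psi
    z=np.array([np.cos(np.radians(psi)),np.sin(np.radians(psi)),0]); x=np.array([0,0,1.]); return np.stack([x,np.cross(z,x),z],1)
def toolq(E,a,s): # tool leaning by a towards drilled end, in the enclosure frame
    a=np.radians(a); z=np.array([-np.sin(a),0,-np.cos(a)]); y=np.array([0,s*1.,0]); return R2q(E@np.stack([np.cross(y,z),y,z],1))
E
python3 - <<'E'
from h import *
def j(p,q):
    r=bot.ik([float(x) for x in p],q); return None if r is None else np.round(r,2).tolist()
for s in(1,-1):
    print("grasp",s,j([540,-320,36],toolq(encR(-17),0,s)),j([540,-320,230],toolq(encR(-17),0,s)))
    for phi in(-17,30,60,90,120,150,180,-90,-120,-150):
        print("lay",s,phi,j([500,-110,60],toolq(encR(phi),0,s)))
for a in(35,45):
  for s in(1,-1):
    for phi in(-17,30,60,90,120,150,180,-90,-120,-150):
        print("take",a,s,phi,j([500,-110,32],toolq(encR(phi),a,s)))
    for psi in(180,-165,-150,-135,-90):
        print("place",a,s,psi,j([508,310,97],toolq(upR(psi),a,s)),j([508,310,220],toolq(upR(psi),a,s)))
E
```

```text
grasp 1 [-0.59, 0.71, 1.45, -0.0, 0.99, -1.87] [-0.59, 0.49, 1.31, -0.0, 1.35, -1.87]
lay 1 -17 [-0.29, 0.46, 1.79, -0.0, 0.89, -1.56]
lay 1 30 [-0.29, 0.46, 1.79, -0.0, 0.89, -2.38]
lay 1 60 None
lay 1 90 None
lay 1 120 [-0.29, 0.46, 1.79, -0.0, 0.89, 2.33]
lay 1 150 [-0.29, 0.46, 1.79, -0.0, 0.89, 1.81]
lay 1 180 [-0.29, 0.46, 1.79, -0.0, 0.89, 1.28]
lay 1 -90 [-0.29, 0.46, 1.79, -0.0, 0.89, -0.29]
lay 1 -120 [-0.29, 0.46, 1.79, -0.0, 0.89, 0.24]
lay 1 -150 [-0.29, 0.46, 1.79, -0.0, 0.89, 0.76]
grasp -1 [-0.59, 0.71, 1.45, -0.0, 0.99, 1.27] [-0.59, 0.49, 1.31, -0.0, 1.35, 1.27]
lay -1 -17 [-0.29, 0.46, 1.79, -0.0, 0.89, 1.58]
lay -1 30 [-0.29, 0.46, 1.79, -0.0, 0.89, 0.76]
lay -1 60 [-0.29, 0.46, 1.79, -0.0, 0.89, 0.24]
lay -1 90 [-0.29, 0.46, 1.79, -0.0, 0.89, -0.29]
lay -1 120 [-0.29, 0.46, 1.79, -0.0, 0.89, -0.81]
lay -1 150 [-0.29, 0.46, 1.79, -0.0, 0.89, -1.34]
lay -1 180 [-0.29, 0.46, 1.79, -0.0, 0.89, -1.86]
lay -1 -90 None
lay -1 -120 None
lay -1 -150 [-0.29, 0.46, 1.79, -0.0, 0.89, -2.38]
take 35 1 -17 [-0.29, 0.8, 1.41, 0.0, 1.54, -1.57]
take 35 1 30 [-0.13, 0.75, 1.5, -0
[... 2245 characters left out ...]
 0.87]
take 45 -1 90 [0.03, 0.63, 1.83, -0.99, 1.01, 0.72]
take 45 -1 120 None
take 45 -1 150 [-0.18, 0.45, 2.2, 3.9, 0.35, 1.08]
take 45 -1 180 [-0.42, 0.44, 2.21, 2.26, 0.38, 2.11]
take 45 -1 -90 [-0.56, 0.73, 1.64, 0.67, 1.33, 2.23]
take 45 -1 -120 [-0.61, 0.61, 1.87, 0.97, 1.02, 2.37]
take 45 -1 -150 [-0.57, 0.5, 2.08, 1.41, 0.69, 2.4]
place 45 -1 180 None None
place 45 -1 -165 None [0.57, 0.18, 1.91, -0.66, 0.36, 2.42]
place 45 -1 -150 [0.47, 0.39, 2.01, 2.42, 0.05, -0.88] [0.47, 0.16, 1.94, 0.14, 0.26, 1.4]
place 45 -1 -135 [0.38, 0.4, 1.99, 1.55, 0.28, -0.27] [0.38, 0.17, 1.92, 0.77, 0.41, 0.55]
place 45 -1 -90 [0.22, 0.55, 1.75, 1.02, 0.95, -0.45] [0.22, 0.36, 1.68, 0.89, 1.1, -0.21]
```

Run:
```python
from h import *
import pickle
q=toolq(encR(-17),0,-1)
bot.move_to([490,-305,240],q)
s=bot.read_state(); c=cam("wrist"); W=cloud(c); pickle.dump(c,open("w1.pkl","wb"))
cv2.imwrite("pics/w1.png",c["image"]); print(s["clock"],s["ee_pos"],c["e"],c["f"])
hsv=cv2.cvtColor(c["image"],cv2.COLOR_BGR2HSV)
m=(hsv[...,0]<14)&(hsv[...,1]>170)&(hsv[...,2]>100)&(abs(W[...,2]-52)<6)
ys,xs=np.nonzero(m)
P=onplane(c,xs,ys,52.); print(len(xs),"zmed",np.median(W[m][:,2]),cv2.minAreaRect(P[:,:2].astype(np.float32)),xs.min(),xs.max(),ys.min(),ys.max())
# tray walls
g=(W[...,2]>14)&(W[...,2]<22); Q=W[g]; E=encR(-17); L=(Q-[568,-321,0])@E
print(np.histogram(L[:,1],bins=np.arange(-100,101,5)))
```

```text
1.2917 [ 489.59937356 -305.53078269  239.94033199] [ 563.49872138 -329.67538014  364.30471053] 363.74210701700144
8811 zmed 52.82442430116561 ((567.4586791992188, -331.8040771484375), (58.125370025634766, 108.83349609375), 72.71920776367188) 282 356 43 184
(array([  0,   0,   0,   0, 392, 658,  42,  41,  41,  43,  43,  40,  49,
        54,  55,  57,   5,   0,   0,   0,   0,   0,   0,   0,   0,   0,
         0,   0,  22,  45,  44,  40,  44,  44,  43, 882, 237,   0,   0,
         0]), array([-100,  -95,  -90,  -85,  -80,  -75,  -70,  -65,  -60,  -55,  -50,
        -45,  -40,  -35,  -30,  -25,  -20,  -15,  -10,   -5,    0,    5,
         10,   15,   20,   25,   30,   35,   40,   45,   50,   55,   60,
         65,   70,   75,   80,   85,   90,   95,  100]))
```

View pics/w1.png

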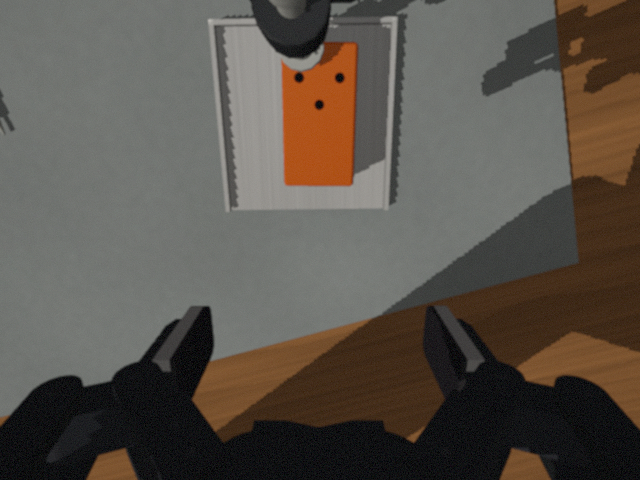

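The wrist view shows the enclosure at pixels (282–356, 43–184), with its three face holes at the clamp end (299,77), (340,77), (319,104), so this is the one to collect. The wrist camera sits 77 mm ahead of the tool and would come near the clamp. I'll grip with the half-turned tool so the camera faces the robot.

Run:
```python
from h import *
import pickle
c=pickle.load(open("top.pkl","rb")); print("plate near edge",onplane(c,[380],[307],6.).round())
phi=-17.3; E=encR(phi); C=np.array([567.4,-331,0]); q=toolq(E,0,1)
g=C+E@[-34,0,0]; 
def st(t):
    s=bot.read_state(); print(t,round(s["clock"],2),np.round(s["ee_pos"],1),np.round(s["ft_force"],1),round(s["grip_width"],1),round(s["grip_force"],1))
bot.move_to([g[0],g[1],240],q)
bot.move_gripper(76)
st("above")
hit=bot.servo_line([g[0],g[1],34],speed=120,until_force=12); st(("down",hit))
if hit: raise SystemExit
bot.move_gripper(0,40); st("grip")
bot.servo_line([g[0],g[1],37.5],speed=15); st("lift")
d=encR(-16.5)@[-1,0,0]
p=np.array([g[0],g[1],37.5])+100*d
bot.servo_line(p,speed=60); st("out")
c=cam("top"); cv2.imwrite("pics/t1.png",c["image"][90:300,400:620].repeat(2,0).repeat(2,1))
```

```text
plate near edge [[350.  -4.   6.]]
above 4.22 [ 534.9 -320.9  240. ] [ 0.1  1.  -0.3] 76.2 0.0
('down', False) 6.09 [ 535.2 -321.1   34.6] [-1.2  0.2 -0.3] 76.0 0.0
grip 6.38 [ 535.2 -321.1   34.6] [-0.3  0.   5.9] 59.4 44.0
lift 6.77 [ 534.8 -320.8   37.3] [ 0.1  0.8 -1.4] 59.2 43.5
out 8.58 [ 439.2 -292.5   37.5] [-0.2  0.1 -0.8] 59.7 43.5
```

Run:
```python
from h import *
phi=-17.3; E=encR(phi); C=np.array([470,-115,0]); q=toolq(E,0,1)
def st(t):
    s=bot.read_state(); print(t,round(s["clock"],2),np.round(s["ee_pos"],1),np.round(s["ft_force"],1),round(s["grip_width"],1),round(s["grip_force"],1))
p=np.array(bot.read_state()["ee_pos"]); g=C+E@[-34,0,0]
bot.servo_line([p[0],p[1],90],speed=150)
bot.servo_line([g[0],g[1],90],q,speed=180); st("over")
bot.servo_line([g[0],g[1],38],speed=120)
hit=bot.servo_line([g[0],g[1],28],speed=12,until_force=4); st(("down",hit))
bot.move_gripper(85); st("open")
bot.dwell(0.3)
z=bot.read_state()["ee_pos"][2]
bot.servo_line([g[0],g[1],z+60],speed=150)
# look from a pose clear of it
bot.move_to([400,-95,230],toolq(E,0,-1)); st("look")
c=cam("wrist"); W=cloud(c); cv2.imwrite("pics/w2.png",c["image"])
hsv=cv2.cvtColor(c["image"],cv2.COLOR_BGR2HSV)
m=(hsv[...,0]<14)&(hsv[...,1]>170)&(hsv[...,2]>100)&(abs(W[...,2]-48)<8)
ys,xs=np.nonzero(m); P=onplane(c,xs,ys,48.)
A=W[m]; n=np.linalg.lstsq(np.c_[A[:,:2]-A[:,:2].mean(0),np.ones(len(A))],A[:,2],rcond=None)[0]
print(len(xs),"plane",n,cv2.minAreaRect(P[:,:2].astype(np.float32)))
```

```text
over 10.32 [ 437.6 -105.4   89.9] [ 0.5  0.9 -1.7] 59.7 43.5
('down', True) 11.53 [ 437.5 -104.9   30.5] [-1.1 -0.2  5.6] 59.8 44.1
open 11.92 [ 437.1 -104.7   30.1] [ 0.3 -0.2  0.4] 84.6 0.0
look 15.41 [400.  -95.  229.8] [-0.4  0.8 -0. ] 85.1 0.0
10150 plane [-1.22821343e-03 -1.64604457e-03  4.87893129e+01] ((470.09033203125, -116.52066040039062), (58.47713851928711, 110.00281524658203), 73.26007843017578)
```

View pics/w2.png

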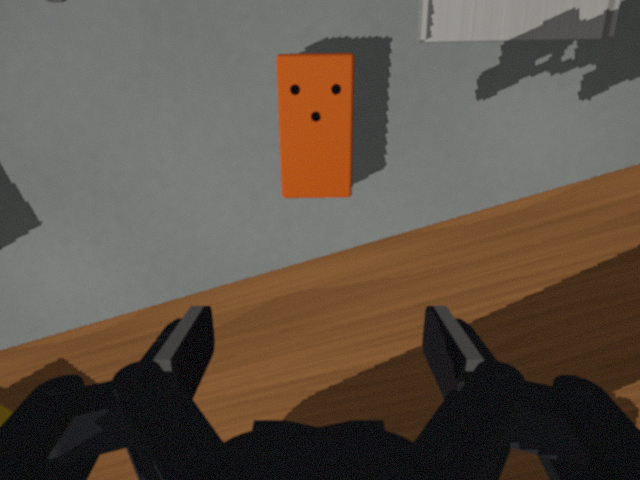

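The enclosure lies flat, face up and released: top plane at 48.8 mm, slope about 0.002, centre (470,-116), drilled end at pixels (315,55–115). Next I take it with a 45° lean over the drilled end.

```bash
cat >> h.py <<'E'
def st(t):
    s=bot.read_state(); print(t,round(s["clock"],2),np.round(s["ee_pos"],1),np.round(s["ft_force"],1),round(s["grip_width"],1),round(s["grip_force"],1),np.round(s["joint_positions"],2))
E
python3 - <<'E'
from h import *
E=encR(-17); O=np.array([470,-116,6.]); q=toolq(E,45,-1); t=O+E@[30,0,26]; z=q2R(q)[:,2]
bot.move_to(t-90*z+[0,0,60],q); st("pre")
bot.servo_line(t-60*z,speed=150)
hit=bot.servo_line(t,speed=80,until_force=8); st(("in",hit))
if hit: raise SystemExit
bot.move_gripper(0,60); st("grip")
bot.servo_line(t+[0,0,8],speed=30); st("lift8")
bot.servo_line(t+[0,0,180],speed=180); st("lift")
c=cam("side"); cv2.imwrite("pics/s2.png",c["image"][60:360,150:550].repeat(2,0).repeat(2,1))
for psi in(-82.5,97.5):
  for s in(-1,1):
    E2=upR(psi); P=np.array([501.3,308.6,11.])+E2@[86,0,5]; 
    for dz in(0,110): r=bot.ik((P+[0,0,dz]).tolist(),toolq(E2,45,s)); print(psi,s,dz,None if r is None else np.round(r,2))
E
```

```text
pre 16.58 [ 559.5 -143.4  156.5] [ 0.8 -0.3  0.5] 85.3 0.0 [-0.31  0.87  1.02 -0.01  2.04  1.56]
('in', False) 18.19 [ 499.1 -124.9   32.4] [-0.7  0.5  0.2] 85.2 0.0 [-0.31  0.9   1.29 -0.01  1.74  1.56]
grip 18.55 [ 499.1 -124.9   32.4] [ 2.3 -0.9  4.2] 59.7 64.8 [-0.31  0.9   1.29 -0.01  1.74  1.56]
lift8 18.97 [ 498.7 -124.8   40. ] [ 0.5 -0.5 -2.1] 59.2 64.5 [-0.31  0.89  1.29 -0.01  1.75  1.56]
lift 20.07 [ 498.4 -124.7  211. ] [ 0.7  0.9 -2.2] 59.1 64.4 [-0.31  0.67  1.23 -0.01  2.03  1.55]
-82.5 -1 0 [ 0.2   0.57  1.71  0.95  1.05 -0.51]
-82.5 -1 110 [ 0.2   0.4   1.66  0.86  1.19 -0.31]
-82.5 1 0 None
-82.5 1 110 None
97.5 -1 0 [ 0.72  0.8   1.29 -0.63  1.56 -2.37]
97.5 -1 110 [ 0.72  0.67  1.24 -0.63  1.71 -2.48]
97.5 1 0 [ 0.72  0.8   1.29 -0.63  1.56  0.77]
97.5 1 110 [ 0.72  0.67  1.24 -0.63  1.71  0.66]
```

View pics/s2.png

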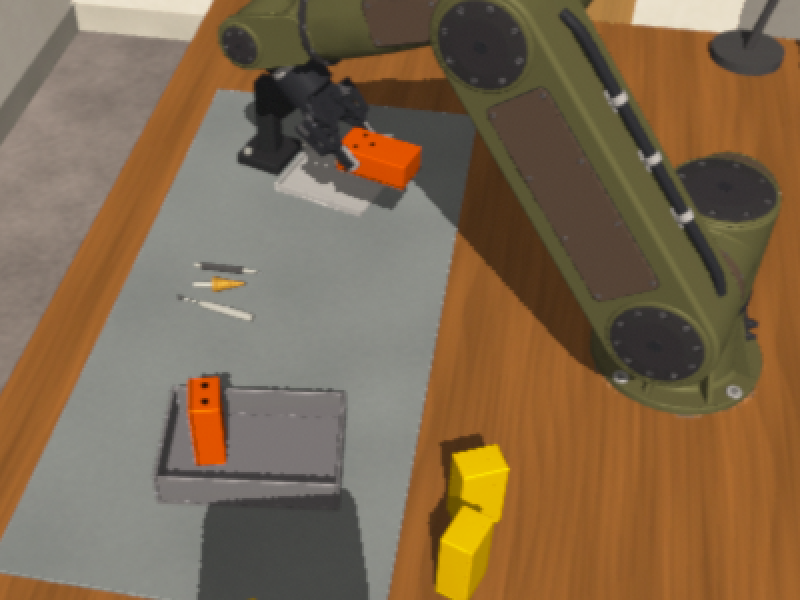

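The enclosure is held level at (380,155) in the side crop, still face up, and the stored one is still standing at (207,420). Next it goes over the tote and upright.

Run:
```python
from h import *
E2=upR(-82.5); P=np.array([501.3,308.6,11.])+E2@[86,0,5]; q=toolq(E2,45,-1)
bot.move_to((P+[0,0,120]).tolist(),q); st("over")
for n in("top","side"):
    c=cam(n); W=cloud(c); hsv=cv2.cvtColor(c["image"],cv2.COLOR_BGR2HSV)
    m=(hsv[...,0]<14)&(hsv[...,1]>170)&(hsv[...,2]>90)
    k,l,s,_=cv2.connectedComponentsWithStats(m.astype(np.uint8))
    for i in range(1,k):
        if s[i,4]<100: continue
        A=W[l==i]; A=A[~np.isnan(A[:,0])]; T=A[A[:,2]>np.percentile(A[:,2],95)-8]
        print(n,s[i],"z",np.percentile(A[:,2],[2,98]).round(),"top box",cv2.minAreaRect(T[:,:2].astype(np.float32)))
cv2.imwrite("pics/s3.png",c["image"][140:380,180:480].repeat(2,0).repeat(2,1))
```

```text
over 21.75 [502.2 303.2 216.8] [ 0.3 -0.3 -1.7] 59.1 64.6 [ 0.2   0.39  1.65  0.86  1.2  -0.29]
top [220 177  30  28 188] z [ 12. 128.] top box ((603.7047119140625, 306.92486572265625), (82.03691864013672, 59.667335510253906), 16.71591567993164)
top [234 211  11  30 119] z [176. 244.] top box ((504.8827209472656, 290.5173034667969), (59.83072280883789, 9.127494812011719), 7.342185020446777)
side [284 223  25  13 277] z [238. 247.] top box ((500.37713623046875, 308.7463684082031), (59.510948181152344, 41.3893928527832), 5.308797836303711)
side [244 248  19  45 695] z [ 20. 128.] top box ((621.54638671875, 313.25103759765625), (41.608001708984375, 62.488685607910156), 16.7788143157959)
```

View pics/s3.png

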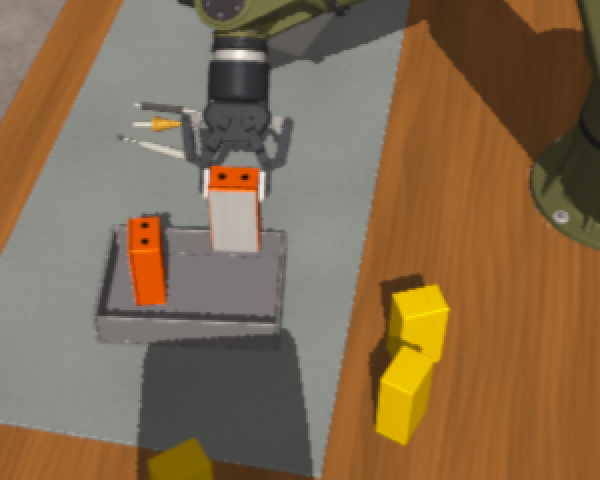

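It is held upright at (235,210) in the crop, drilled end up. The top measures (500,309) at z ≈ 243, as planned, and is well clear of the stored one at (147,260). Next I lower it gently.

Run:
```python
from h import *
E2=upR(-82.5); P=np.array([501.3,308.6,11.])+E2@[86,0,5]; q=toolq(E2,45,-1); z=q2R(q)[:,2]
bot.servo_line((P+[0,0,12]).tolist(),speed=90); st("near")
hit=bot.servo_line((P+[0,0,-5]).tolist(),speed=10,until_force=3); st(("touch",hit))
if not hit: raise SystemExit
bot.dwell(0.2); bot.move_gripper(85); st("open"); bot.dwell(0.3)
p=np.array(bot.read_state()["ee_pos"])
bot.servo_line((p-50*z).tolist(),speed=60); bot.servo_line((p-110*z).tolist(),speed=150)
bot.servo_line((p-110*z+[0,-80,60]).tolist(),speed=150); st("away")
c=cam("side"); W=cloud(c); hsv=cv2.cvtColor(c["image"],cv2.COLOR_BGR2HSV)
m=(hsv[...,0]<14)&(hsv[...,1]>170)&(hsv[...,2]>90)
k,l,s,_=cv2.connectedComponentsWithStats(m.astype(np.uint8))
for i in range(1,k):
    if s[i,4]<100: continue
    A=W[l==i]; A=A[~np.isnan(A[:,0])]; T=A[A[:,2]>np.percentile(A[:,2],95)-8]
    print(s[i],"z",np.percentile(A[:,2],[2,50,98]).round(),cv2.minAreaRect(T[:,:2].astype(np.float32)))
cv2.imwrite("pics/s4.png",c["image"][140:380,180:480].repeat(2,0).repeat(2,1))
```

```text
near 23.2 [502.2 303.7 109.6] [-0.3 -0.4 -1.9] 59.5 64.6 [ 0.2   0.55  1.71  0.94  1.06 -0.49]
('touch', True) 24.27 [501.9 303.6  98.2] [-0.5 -1.5  4.8] 59.3 65.2 [ 0.2   0.57  1.71  0.95  1.05 -0.51]
open 24.85 [501.5 303.5  97.4] [-1.1 -0.5  0.5] 85.2 0.0 [ 0.2   0.57  1.71  0.95  1.05 -0.5 ]
away 27.5 [511.4 146.9 234.6] [-0.7  0.8 -0.5] 84.8 0.0 [-0.09  0.34  1.66  0.77  1.41 -0.46]
[244 248  19  45 695] z [ 20. 103. 128.] ((621.2005004882812, 313.66845703125), (41.43162536621094, 64.14067077636719), 16.074077606201172)
[287 256  24  14 276] z [119. 125. 129.] ((499.0923156738281, 308.65826416015625), (58.811397552490234, 44.032928466796875), 11.478069305419922)
```

View pics/s4.png

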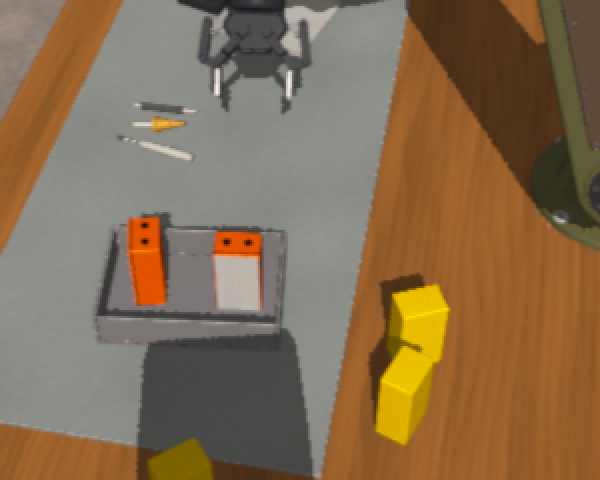

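Both enclosures stand in the tote, at (237,270) and (147,260) in the crop. Their tops are level, the gripper is clear and the hand tools are where they were. Handing in.

```bash
python3 -c "
from rig import bot
print(bot.finish_job())"
```

```text
the job is handed in; nothing more can be done
None
```

The job is handed in, with no verdict returned: the enclosure was drawn out from under the clamp, laid flat and released on the plate, then re-gripped and stood drilled end up in the tote; the last picture, at 27.5 s of the 62 s allowed, shows it upright, with the stored enclosure and hand tools where they were.

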